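# Load three spare fuses into the desk carriage and run it to the stop

### The arm

A 7-joint arm with a two-finger parallel gripper is mounted at the origin on the work surface. World frame = base frame: x ahead of the robot, y to its left, z up, the work surface at z = 0. Lengths are in m, angles in degrees, forces in N, time in s.
With the tool pointing down it reaches from about 0.35 to 0.775 m from the base axis. Payload 3.1 kg.
Tool frame: the origin (TCP) lies on the centre line of the jaws, within the pads' length; the fingertips stand 17 mm ahead of it and the grasp point (between the pads) lies 2 mm behind it (robot.tip_reach is the distance from the TCP to the fingertips, in m); z points along the fingers, y is the line along which they close (so a half turn about z gives the same grasp; the last joint's range is limited). The gripper opens to 85 mm and grips with 20 to 120 N. Pads are 22 mm wide; open, the fingers measure 114 mm over their backs; the gripper's body (76 mm by 85 mm) begins 54 mm behind the grasp point. The pads swing forward as they close: fully open they stand 13 mm farther back than shut.
Start: joints at [69.402, 17.813, 0.802, 86.603, -0.252, 75.585, -1.558], TCP at [0.172, -0.522, 0.224] pointing down, gripper open.
Joint ranges: [-154.91, 154.91], [-16.99, 109.72], [-72.82, 74.43], [7.12, 147.25], [-82.49, 262.49], [11.32, 116.49], [-174.64, 174.64]. Speed limits (degrees/s): [159.86, 159.86, 180, 180, 180, 180, 180].

### API

Orientations are given as [roll, pitch, yaw] about the fixed x, y, z axes, in that order (R = Rz(yaw) Ry(pitch) Rx(roll)).
In Python, from station import robot, fingers, vision, workorder, recognise gives the robot as it stands. Calls block until the motion is done:
- robot.move_to(position, orientation): joint-space move of the TCP to a pose.
- robot.line_to(position, orientation=None, velocity=0.15, f_stop=None): straight line of the TCP; orientation=None keeps the orientation; velocity is the mean speed in m/s. With f_stop (N) it stops when the force on the tool has changed by that much, and returns True; else False.
- robot.move_j(angles): joint-space move.
- fingers.gripper_to(opening, force=None): opening from 0.0 (shut) to 1.0 (fully open); force is the grip in N (None keeps the last); returns when the fingers have stopped.
- robot.pause(seconds).
- robot.inverse_kinematics(position, orientation): joint angles nearest the present ones, or None.
- vision.grab_frame(name): name is "scene" or "top" or "wrist"; returns the picture (400x640x3 uint8, red, green, blue); there is no depth.
- vision.calibration(name): a dict with "mtx" (3x3 intrinsics, pixels), "extrinsics" (4x4, takes a point from world to camera coordinates); the wrist camera has in their place "T_tool_cam" (4x4, takes a point from camera to tool coordinates, whose origin is the TCP and whose axes are the flange's). Camera axes: x right, y up, looking along -z (the intrinsics and any distortion apply to the point x, -y, -z); pixel columns grow to the right and rows downward; lengths in m; the calibration is good to about 2 mm. A picture is of the moment at which its call begins: read the wrist's pose just before it. calibration takes no time and is no camera call.
A pose or a line that the arm cannot do raises robot.PlanningError and nothing moves.
- workorder.close_job(): hands the job in; it is judged then, once.
Trained networks look in the newest picture that a camera, given by its name, has taken for a name from the list of things; names that differ only in an ending like _2 or _b are one class to them, and where a whole thing is asked for, a point or a joint stands for the part that bears it (a point fixed in the world has none). Each returns a list of dicts, best first, with "p" (0 to 1); they miss things now and then, are a little off and sometimes report something else, mostly with a low value. They report only what shows in the picture. A call takes as long as a camera call. They do not tell look-alikes from the thing itself.
- recognise(label, camera): "rect" ([centre column, centre row, width, height] in pixels, round what is visible of it).
Readings, each from a call of its own:
- robot.current_time_s(): time.
- robot.current_joint_positions(): joint angles.
- robot.current_dq(): joint speeds.
- robot.current_joint_torque(): joint torques, N m.
- robot.current_tool_pos(): TCP position.
- robot.current_eef_rot(): TCP orientation.
- robot.current_contact_force(): force on the tool from outside, world axes, zero at the start.
- robot.current_torque(): the same for the moment, N m.
- robot.current_finger_gap(): opening from 0.0 (shut) to 1.0 (fully open).
- robot.current_gripper_force(): force on a finger pad.
Only numpy, scipy, OpenCV 4.12 (cv2) and the standard library are available. Lean on these libraries where they do the work, as an engineer would, in place of code of your own. Each camera call takes 0.05 s, during which the arm holds its last target. There are 200 camera calls.

### The job

Stand the three square ceramic fuses in the wells of the slide's carriage, one in each well, upright with the stud on top: two are standing on the desk and the fallen one has to be righted. Set them down gently. Then, with all three in, slide the carriage slowly by its square post until it is fully home against the stop, and leave everything else on the desk where it is.

Things in the scene. Friction and masses are not known exactly. Their poses are not given: they have to be found in the camera images.
- fuse1: a square-bodied ceramic power fuse: body 44 x 44 mm and 70 mm long with flush aluminium end plates, then a round steel terminal stud 20 mm in diameter and 18 mm long on one end (88 mm overall), about 0.3 kg. Origin at the centre of the plain end (its underside when upright); +z runs along the length to the stud, x and y are square to the flat sides. Starts standing on the desk.
- fuse2: the same kind of fuse as fuse1, same size and axes. Starts standing on the desk.
- fuse3: the same kind of fuse as fuse1, same size and axes. Starts fallen over: lying flat on one side, its stud pointing away from the robot.
- well1 (a point): centre of the floor of the first well of the steel carriage (next to the square post). Each well is an open square pocket 66 x 66 mm and 20 mm deep, its floor 34 mm above the desk; wells lie in one row 82 mm apart, with 16 mm walls between them and 8 mm side walls. x is across the row, y along the row towards the stop, z up
- well2 (a point): centre of the floor of the middle well of the steel carriage (in the middle). Each well is an open square pocket 66 x 66 mm and 20 mm deep, its floor 34 mm above the desk; wells lie in one row 82 mm apart, with 16 mm walls between them and 8 mm side walls. x is across the row, y along the row towards the stop, z up
- well3 (a point): centre of the floor of the last well of the steel carriage (nearest the stop). Each well is an open square pocket 66 x 66 mm and 20 mm deep, its floor 34 mm above the desk; wells lie in one row 82 mm apart, with 16 mm walls between them and 8 mm side walls. x is across the row, y along the row towards the stop, z up
- post_top (a point): centre of the top of the carriage's upright square post, 24 x 24 mm, standing 80 mm above the carriage plate (top 114 mm above the desk), 62 mm behind the centre of well1 on the side away from the stop; pinch it to slide the carriage. x is across the slide, y is the sliding direction towards the stop
- stop_face (a point): middle of the face of the dark steel stop block at the end of the slide; the carriage's end wall, 117 mm beyond the centre of well2, meets it when fully home. y is the sliding direction
- carriage (a joint): position of the carriage along the slide in m: 0 is farthest from the stop, 0.12 is fully home against the stop
- resistor: grey ceramic resistor tube, a bystander standing upright, 42 mm in diameter, 120 mm tall; origin at the centre of its underside
- screwdriver: screwdriver lying on the desk, a bystander; origin under its middle
- mug: white mug, a bystander, 80 mm in diameter, 90 mm tall; origin under its centre
- meter: black hand-held meter lying on the desk, a bystander, 80 x 150 x 36 mm; origin under its centre
There are look-alikes about, which are no part of the job. What is shaped like the fuse3 but green is not meant.

How it is judged (in metres and radians):
On the way:
1. each of the three wells holds one upright fuse standing on its floor, while the carriage is still away from the stop (((horizontal distance between fuse1 and well1 below 0.017 m and z of fuse1 in the frame of well1 between -0.004 and 0.006 m and angle between fuse1's own z axis and vertical below 0.1 rad) or (horizontal distance between fuse2 and well1 below 0.017 m and z of fuse2 in the frame of well1 between -0.004 and 0.006 m and angle between fuse2's own z axis and vertical below 0.1 rad) or (horizontal distance between fuse3 and well1 below 0.017 m and z of fuse3 in the frame of well1 between -0.004 and 0.006 m and angle between fuse3's own z axis and vertical below 0.1 rad)) and ((horizontal distance between fuse1 and well2 below 0.017 m and z of fuse1 in the frame of well2 between -0.004 and 0.006 m and angle between fuse1's own z axis and vertical below 0.1 rad) or (horizontal distance between fuse2 and well2 below 0.017 m and z of fuse2 in the frame of well2 between -0.004 and 0.006 m and angle between fuse2's own z axis and vertical below 0.1 rad) or (horizontal distance between fuse3 and well2 below 0.017 m and z of fuse3 in the frame of well2 between -0.004 and 0.006 m and angle between fuse3's own z axis and vertical below 0.1 rad)) and ((horizontal distance between fuse1 and well3 below 0.017 m and z of fuse1 in the frame of well3 between -0.004 and 0.006 m and angle between fuse1's own z axis and vertical below 0.1 rad) or (horizontal distance between fuse2 and well3 below 0.017 m and z of fuse2 in the frame of well3 between -0.004 and 0.006 m and angle between fuse2's own z axis and vertical below 0.1 rad) or (horizontal distance between fuse3 and well3 below 0.017 m and z of fuse3 in the frame of well3 between -0.004 and 0.006 m and angle between fuse3's own z axis and vertical below 0.1 rad)) and value of joint carriage below 0.09 m), for 0.2 s.
At the end, for the whole second after the job is handed in: every well holds one fuse, standing on the well floor (within 17 mm of the well's centre, upright within 0.1 rad, stud up), at rest, and the carriage is home against the stop (within 5 mm) (((horizontal distance between fuse1 and well1 below 0.017 m and z of fuse1 in the frame of well1 between -0.004 and 0.006 m and angle between fuse1's own z axis and vertical below 0.1 rad) or (horizontal distance between fuse2 and well1 below 0.017 m and z of fuse2 in the frame of well1 between -0.004 and 0.006 m and angle between fuse2's own z axis and vertical below 0.1 rad) or (horizontal distance between fuse3 and well1 below 0.017 m and z of fuse3 in the frame of well1 between -0.004 and 0.006 m and angle between fuse3's own z axis and vertical below 0.1 rad)) and ((horizontal distance between fuse1 and well2 below 0.017 m and z of fuse1 in the frame of well2 between -0.004 and 0.006 m and angle between fuse1's own z axis and vertical below 0.1 rad) or (horizontal distance between fuse2 and well2 below 0.017 m and z of fuse2 in the frame of well2 between -0.004 and 0.006 m and angle between fuse2's own z axis and vertical below 0.1 rad) or (horizontal distance between fuse3 and well2 below 0.017 m and z of fuse3 in the frame of well2 between -0.004 and 0.006 m and angle between fuse3's own z axis and vertical below 0.1 rad)) and ((horizontal distance between fuse1 and well3 below 0.017 m and z of fuse1 in the frame of well3 between -0.004 and 0.006 m and angle between fuse1's own z axis and vertical below 0.1 rad) or (horizontal distance between fuse2 and well3 below 0.017 m and z of fuse2 in the frame of well3 between -0.004 and 0.006 m and angle between fuse2's own z axis and vertical below 0.1 rad) or (horizontal distance between fuse3 and well3 below 0.017 m and z of fuse3 in the frame of well3 between -0.004 and 0.006 m and angle between fuse3's own z axis and vertical below 0.1 rad)) and value of joint carriage above 0.115 m and linear speed of each of fuse1, fuse2, fuse3 below 0.02 m/s); the robot touches nothing.
It fails at once if the carriage is slammed (faster than 0.35 m/s) (velocity of joint carriage above 0.35 m/s or velocity of joint carriage below -0.35 m/s).
It fails at once if a fuse is dropped or pressed hard on the carriage (over 150 N) (contact force between any of fuse1, fuse2, fuse3 and carriage above 150 N).
It fails at once if a bystander is moved by more than 30 mm or tipped (distance of any of resistor, screwdriver, mug, meter from where it was at the start of the episode above 0.03 m or angle between resistor's own z axis and vertical above 0.3 rad).
It also fails if it takes over 72 s, if anything falls off the work surface, if the arm or the gripper's body presses on something with over 40 N, if the wrist force passes 120 N, or if a joint passes its speed limit or range.

## Working session

There is one attempt and no reset: what is moved stays moved. The work goes in short steps, each a Python script; the robot and the scene stay as the last script left them, time stands still between calls to the robot, and variables do not carry over. Pictures are saved under pics/ and viewed, at most 10 in all, crops included, and the job is handed in when it is done.

```bash
ls; mkdir -p pics; cat > h.py <<'E'
import numpy as np, cv2
from station import robot, fingers, vision, workorder, recognise
def snap(cam,name=None):
    im=vision.grab_frame(cam)
    if name: cv2.imwrite(f'pics/{name}.png',im[:,:,::-1])
    return im
def cam_pose(cam,tool=None):
    c=vision.calibration(cam)
    return c
def ray_plane(cam,uv,z,):
    c=vision.calibration(cam); E=np.linalg.inv(np.array(c['extrinsics'])); K=np.array(c['mtx'])
    d=np.array([(uv[0]-K[0,2])/K[0,0],-(uv[1]-K[1,2])/K[1,1],-1.])
    d=E[:3,:3]@d; o=E[:3,3]
    return o+d*(z-o[2])/d[2]
def proj(cam,P):
    c=vision.calibration(cam); E=np.array(c['extrinsics']); K=np.array(c['mtx'])
    p=E[:3,:3]@np.array(P)+E[:3,3]
    return np.array([K[0,2]+K[0,0]*p[0]/-p[2],K[1,2]+K[1,1]*p[1]/p[2]])
E
python3 - <<'E'
from h import *
a=snap('top','top');
for l in ['fuse1','fuse3','carriage','post_top','stop_face','resistor','screwdriver','mug','meter']:
    try: print(l,[(round(d['p'],2),np.round(d['rect']).tolist()) for d in recognise(l,'top')])
    except Exception as e: print(l,e)
b=snap('scene','scene')
for l in ['fuse1','carriage']: print(l,[(round(d['p'],2),np.round(d['rect']).tolist()) for d in recognise(l,'scene')])
for c in ['top','scene','wrist']: print({k:np.round(v,3).tolist() if not isinstance(v,str) else v for k,v in vision.calibration(c).items()})
print(robot.current_time_s(),robot.current_eef_rot())
E
```

```text
pics
fuse1 [(0.97, [192.0, 231.0, 25.0, 22.0]), (0.87, [398.0, 215.0, 16.0, 36.0]), (0.75, [376.0, 258.0, 33.0, 32.0]), (0.57, [269.0, 234.0, 22.0, 21.0])]
fuse3 [(0.97, [192.0, 231.0, 25.0, 22.0]), (0.87, [398.0, 215.0, 16.0, 36.0]), (0.75, [376.0, 258.0, 33.0, 32.0]), (0.57, [269.0, 234.0, 22.0, 21.0])]
carriage [(0.82, [307.0, 156.0, 98.0, 33.0])]
post_top [(0.61, [306.0, 158.0, 99.0, 37.0]), (0.27, [295.0, 159.0, 155.0, 41.0])]
stop_face [(0.76, [295.0, 158.0, 156.0, 35.0])]
resistor [(0.72, [319.0, 229.0, 16.0, 16.0])]
screwdriver []
mug [(0.97, [455.0, 177.0, 42.0, 34.0]), (0.73, [296.0, 157.0, 153.0, 40.0])]
meter [(0.62, [365.0, 118.0, 60.0, 40.0])]
fuse1 [(0.91, [379.0, 194.0, 16.0, 28.0]), (0.85, [287.0, 178.0, 24.0, 23.0]), (0.83, [451.0, 194.0, 24.0, 28.0]), (0.75, [260.0, 203.0, 23.0, 26.0]), (0.63, [216.0, 161.0, 15.0, 22.0]), (0.56, [333.0, 188.0, 19.0, 38.0])]
carriage [(0.77, [348.0, 242.0, 101.0, 43.0])]
{'mtx': [[393.173, 0.0, 324.14], [0.0, 393.173, 201.923], [0.0, 0.0, 1.0]], 'extrinsics': [[-0.016, -1.0, -0.026, -0.08], [0.998, -0.017, 0.057, -0.533], [-0.058, -0.025, 0.998, -1.12], [0.0, 0.0, 0.0, 1.0]]}
{'mtx': [[376.666, 0.0, 320.737], [0.0, 376.666, 196.867], [0.0, 0.0, 1.0]], 'extrinsics': [[0.003, 1.0, 0.013, 0.109], [-0.667, -0.008, 0.745, 0.284], [0.745, -0.011, 0.667, -1.532], [0.0, 0.0, 0.0, 1.0]]}
{'mtx': [[305.98, 0.0, 316.239], [0.0, 305.98, 200.077], [0.0, 0.0, 1.0]], 'T_tool_cam': [[0.0, 0.951, 0.309, 0.079], [1.0, -0.001, 0.0, -0.001], [0.001, 0.309, -0.951, -0.151], [0.0, 0.0, 0.0, 1.0]]}
0.65 [1.79993687e+02 1.65689981e-04 1.82099802e+01]
```

```bash
python3 - <<'E'
import cv2
a=cv2.imread('pics/top.png')[85:290,160:500]; cv2.imwrite('pics/top_c.png',cv2.resize(a,None,fx=2.35,fy=2.35,interpolation=cv2.INTER_CUBIC))
a=cv2.imread('pics/scene.png')[100:300,180:500]; cv2.imwrite('pics/scene_c.png',cv2.resize(a,None,fx=2.5,fy=2.5,interpolation=cv2.INTER_CUBIC))
E
```

```text
(no output)
```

View pics/top_c.png

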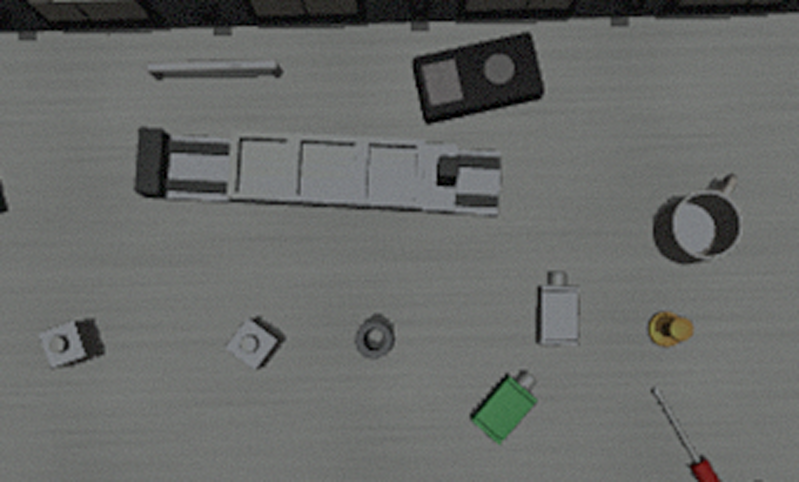

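View pics/scene_c.png

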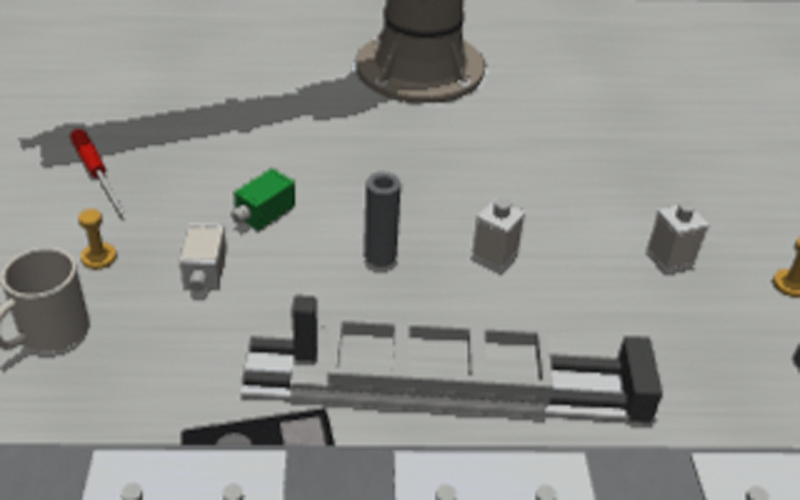

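```bash
cat > fit.py <<'E'
from h import *
from scipy.optimize import differential_evolution as DE
from scipy.ndimage import map_coordinates as mc
imgs={c:cv2.imread(f'pics/{c}.png') for c in ['top','scene']}
def gmag(im):
    g=cv2.GaussianBlur(im,(0,0),0.9).astype(np.float32)
    return np.minimum(np.sqrt(sum(cv2.Sobel(g,cv2.CV_32F,i,1-i)**2 for i in (0,1)).sum(2)),150)
G={c:gmag(i) for c,i in imgs.items()}
def seg(a,b,n=25): return np.linspace(a,b,n)
def sq(cx,cy,hx,hy,z):
    p=[np.array([cx+sx*hx,cy+sy*hy,z]) for sx,sy in((-1,-1),(1,-1),(1,1),(-1,1))]
    return [(p[i],p[(i+1)%4]) for i in range(4)]
def P(cam,X):
    c=vision.calibration(cam);E=np.array(c['extrinsics']);K=np.array(c['mtx'])
    p=X@E[:3,:3].T+E[:3,3]
    return np.c_[K[0,2]+K[0,0]*p[:,0]/-p[:,2],K[1,2]+K[1,1]*p[:,1]/p[:,2]]
def edges_car():
    e=[]
    for k in(-1,0,1): e+=sq(0,.082*k,.033,.033,.054)
    e+=sq(0,-.144,.012,.012,.114)
    e+=[(np.array([-.041,-.1,.054]),np.array([-.041,.117,.054])),(np.array([.041,-.1,.054]),np.array([.041,.117,.054])),(np.array([-.041,.117,.054]),np.array([.041,.117,.054]))]
    return e
def tf(e,x,y,a):
    c,s=np.cos(a),np.sin(a);R=np.array([[c,-s,0],[s,c,0],[0,0,1]])
    return [(R@p+[x,y,0],R@q+[x,y,0]) for p,q in e]
def score(e,cams):
    X=np.concatenate([seg(p,q) for p,q in e]);s=0
    for c in cams:
        u=P(c,X); s+=mc(G[c],[u[:,1],u[:,0]],order=1).mean()
    return s
def hull(e,cam):
    X=np.array([p for pq in e for p in pq]);h=cv2.convexHull(P(cam,X).astype(np.float32))[:,0]
    return np.concatenate([seg(h[i],h[(i+1)%len(h)]) for i in range(len(h))])
def fscore(top,bot,cams):
    s=score(top,cams)
    for c in cams:
        u=hull(top+bot,c); s+=mc(G[c],[u[:,1],u[:,0]],order=1).mean()
    return s
T,B=sq(0,0,.022,.022,.07),sq(0,0,.022,.022,0)
L_T=sq(.035,0,.035,.022,.044);L_B=sq(.035,0,.035,.022,0)   # lying, origin at plain end, +x toward stud
E
cat > dofit.py <<'E'
from fit import *
g={'A':(185.5,231),'B':(266,231)}
res={}
for k,uv in g.items():
    x0=ray_plane('top',uv,.088)[:2]
    f=lambda p:-fscore(tf(T,*p),tf(B,*p),['top','scene'])
    r=DE(f,[(x0[0]-.015,x0[0]+.015),(x0[1]-.015,x0[1]+.015),(-np.pi/4,np.pi/4)],seed=1,maxiter=60)
    res[k]=r.x;print(k,x0.round(4),r.x[:2].round(4),np.degrees(r.x[2]).round(1),r.fun)
x0=ray_plane('top',(160+559/2.35,85+345/2.35),.044)[:2]
r=DE(lambda p:-fscore(tf(L_T,*p),tf(L_B,*p),['top','scene']),[(x0[0]-.02,x0[0]+.02),(x0[1]-.015,x0[1]+.015),(-.3,.3)],seed=1,maxiter=60)
res['L']=r.x;print('L',x0.round(4),r.x.round(4))
x0=ray_plane('top',(160+332/2.35,85+170/2.35),.054)[:2]
for cams in (['top'],['top','scene']):
    r=DE(lambda p:-score(tf(edges_car(),*p),cams),[(x0[0]-.025,x0[0]+.025),(x0[1]-.03,x0[1]+.03),(-.15,.15)],seed=1,maxiter=80)
    res['C']=r.x;print('C',x0.round(4),r.x.round(4),r.fun)
np.save('res.npy',res,allow_pickle=True)
tiles=[]
for cam,box in(('top',(170,500,95,285)),('scene',(180,500,100,300))):
    x1,x2,y1,y2=box;s=800/(x2-x1)
    im=cv2.resize(imgs[cam][y1:y2,x1:x2],None,fx=s,fy=s,interpolation=cv2.INTER_CUBIC)
    for k,col in(('A',(0,0,255)),('B',(0,0,255)),('L',(0,0,255)),('C',(255,0,255))):
        e={'A':T+B,'B':T+B,'L':L_T+L_B,'C':edges_car()}[k]
        for p,q in tf(e,*res[k]):
            a=(P(cam,np.array([p,q]))+.5-[x1,y1])*s
            cv2.line(im,tuple(map(int,a[0])),tuple(map(int,a[1])),col,1)
    cv2.imwrite(f'pics/ov_{cam}.png',im)
for k in res: print(k, 'reach', np.hypot(*res[k][:2]).round(3))
for l,c,z in(('resistor','top',.12),('mug','top',.09)):
    pass
print('stop face approx',ray_plane('top',(160+168/2.35,85+165/2.35),.054),'resistor',ray_plane('top',(319,228),.12))
E
python3 dofit.py
```

```text
Traceback (most recent call last):
  File "dofit.py", line 7, in <module>
    r=DE(f,[(x0[0]-.015,x0[0]+.015),(x0[1]-.015,x0[1]+.015),(-np.pi/4,np.pi/4)],seed=1,maxiter=60)
  File "dofit.py", line 6, in <lambda>
    f=lambda p:-fscore(tf(T,*p),tf(B,*p),['top','scene'])
                ~~~~~~^^^^^^^^^^^^^^^^^^^^^^^^^^^^^^^^^^^
  File "fit.py", line 37, in fscore
    u=hull(top+bot,c); s+=mc(G[c],[u[:,1],u[:,0]],order=1).mean()
  File "fit.py", line 32, in hull
    X=np.array([p for pq in e for p in pq]);h=cv2.convexHull(P(cam,X).astype(np.float32))[:,0]
                                                             ~^^^^^^^
  File "fit.py", line 14, in P
    c=vision.calibration(cam);E=np.array(c['extrinsics']);K=np.array(c['mtx'])
ValueError: time passes only in moves, steps and waits
```

Cache the calibration.

```bash
sed -i "s/^def seg/CAL={c:vision.calibration(c) for c in ['top','scene']}\ndef seg/; s/c=vision.calibration(cam);E=/c=CAL[cam];E=/" fit.py; time python3 dofit.py
```

```text
A [0.4551 0.2866] [0.4554 0.2901] 18.6 -510.23245
B [0.4517 0.0676] [0.4529 0.0677] -38.6 -507.0608
L [ 0.4431 -0.2931] [ 0.4482 -0.2907 -0.0395]
C [ 0.6558 -0.0274] [ 0.6527 -0.0162 -0.0557] -114.12901
C [ 0.6558 -0.0274] [ 0.6611 -0.0167 -0.0756] -218.09052
A reach 0.54
B reach 0.458
L reach 0.534
C reach 0.661
stop face approx [0.66584849 0.16963653 0.054     ] resistor [ 0.4577483  -0.07665167  0.12      ]
real	0m2.825s
user	0m3.826s
sys	0m0.088s
```

View pics/ov_top.png

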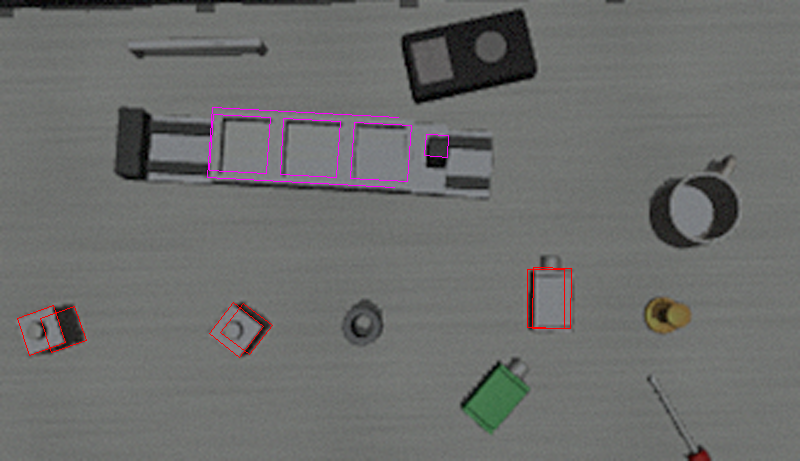

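View pics/ov_scene.png

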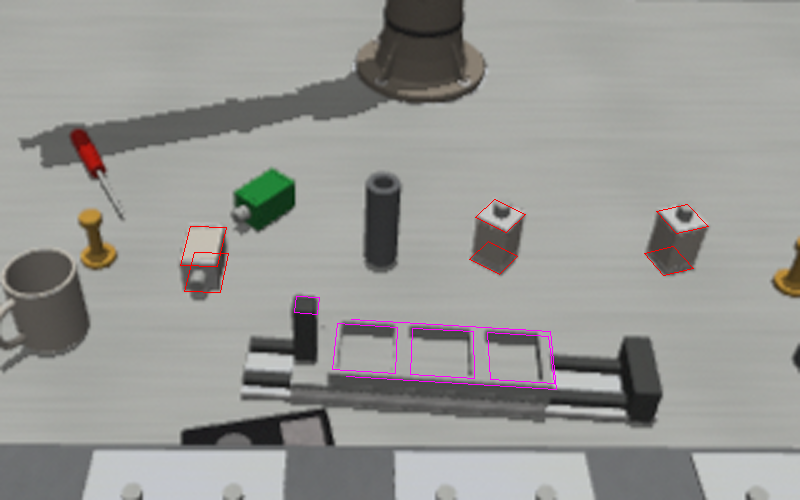

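```bash
cat >> h.py <<'E'
from scipy.spatial.transform import Rotation as Rn
def tool_R(yaw,zdir_fwd,zdir_dn,flip=False):
    """closing line horizontal, square to heading yaw; z = fwd*heading - dn*up"""
    a=np.array([np.cos(yaw),np.sin(yaw),0]);y=np.array([np.sin(yaw),-np.cos(yaw),0])
    if flip:y=-y
    z=zdir_fwd*a-zdir_dn*np.array([0,0,1.]);z/=np.linalg.norm(z)
    return np.c_[np.cross(y,z),y,z]
def rpy(R): return Rn.from_matrix(R).as_euler('xyz',degrees=True).tolist()
def tcp(grasp,R): return (np.array(grasp)+.002*R[:,2]).tolist()
E
python3 - <<'E'
from h import *
yf,yw=-.04,-.073
ax=np.array([np.cos(yf),np.sin(yf),0])
w1=np.array([.655,-.099,.034])
for fl in(0,1):
  for t in (20,30,40,45,50,60):
    s,c=np.sin(np.radians(t)),np.cos(np.radians(t))
    R1=tool_R(yf,-s,c,fl);R2=tool_R(yw,c,s,fl)
    g1=np.array([.448,-.293,.027])+.048*ax; g2=w1+[-.005,0,.048]
    o=[]
    for g,R in((g1,R1),(g1+[0,0,.15],R1),(g2+[0,0,.1],R2),(g2,R2)):
        q=robot.inverse_kinematics(tcp(g,R),rpy(R)); o.append(None if q is None else np.round(q).astype(int).tolist())
    print(fl,t,o)
E
```

```text
0 20 [[29, 45, -8, 76, 13, 79, -75], [29, 37, -9, 67, 12, 95, -72], [62, 35, -62, 137, 168, 48, 127], [62, 62, -62, 138, 173, 64, 146]]
0 30 [[27, 53, -9, 65, 16, 92, -76], [27, 46, -9, 56, 15, 107, -73], [62, 24, -61, 132, 157, 27, 129], [60, 48, -62, 134, 158, 48, 143]]
0 40 [[25, 61, -8, 53, 18, 105, -76], None, [61, 19, -60, 124, 113, 13, 168], [51, 32, -51, 128, 146, 27, 141]]
0 45 [[24, 66, -8, 47, 19, 112, -75], None, [-29, 12, 43, 122, -73, 13, -17], [43, 26, -40, 125, 137, 16, 145]]
0 50 [[13, 71, 22, 41, 0, 116, -63], None, [26, 11, -20, 116, 5, 14, -90], [57, 35, -62, 120, 98, 25, -171]]
0 60 [None, None, [27, 15, -22, 106, 8, 31, -93], [9, 21, -1, 113, -6, 17, -81]]
1 20 [[42, 49, -32, 75, 28, 83, 95], [42, 41, -34, 66, 25, 99, 98], [62, 35, -62, 137, 168, 48, -53], [62, 62, -62, 138, 173, 64, -34]]
1 30 [[38, 56, -33, 64, 31, 97, 94], [38, 49, -35, 56, 30, 111, 98], [62, 24, -61, 132, 157, 27, -51], [60, 48, -62, 134, 158, 48, -37]]
1 40 [[34, 64, -33, 53, 34, 110, 95], None, [61, 19, -60, 124, 113, 13, -12], [59, 38, -61, 128, 137, 31, -25]]
1 45 [[30, 68, -27, 46, 32, 115, 98], None, [62, 20, -61, 119, 73, 14, 28], [58, 36, -61, 124, 119, 26, -11]]
1 50 [[13, 71, 22, 41, 0, 116, 117], None, [24, 11, -17, 116, 3, 14, 92], [50, 29, -51, 120, 98, 18, 6]]
1 60 [None, None, [35, 16, -32, 105, 14, 31, 82], [39, 26, -39, 111, 42, 22, 57]]
```

```bash
cat > s1.py <<'E'
from fit import *
from h import *
t0=robot.current_time_s()
R=tool_R(-.073,0,1)
print('flip',bool(0))
robot.move_to([.65,-.04,.33],rpy(R)); print('t',robot.current_time_s()-t0)
p=np.array(robot.current_tool_pos());o=robot.current_eef_rot()
im=snap('wrist','wrist1')
c=dict(vision.calibration('wrist'));T=np.eye(4);T[:3,:3]=Rn.from_euler('xyz',o,degrees=True).as_matrix();T[:3,3]=p
c['extrinsics']=np.linalg.inv(T@np.array(c['T_tool_cam']));print([k for k in c])
CAL['wrist']=c;G['wrist']=gmag(im[:,:,::-1])
r=DE(lambda q:-score(tf(edges_car(),*q),['wrist']),[(.63,.69),(-.05,.02),(-.15,.03)],seed=1,maxiter=80)
print(r.x.round(4),r.fun); np.save('car.npy',r.x)
v=im[:,:,::-1].copy()
for a,b in tf(edges_car(),*r.x):
    u=P('wrist',np.array([a,b]));cv2.line(v,tuple(map(int,u[0])),tuple(map(int,u[1])),(255,0,255),1)
cv2.imwrite('pics/wrist1_ov.png',v); print(robot.current_tool_pos())
E
python3 s1.py
```

```text
flip False
t 2.4417
['mtx', 'T_tool_cam', 'extrinsics']
[ 0.6624 -0.0338 -0.0903] -92.833305
[ 0.64986094 -0.04153443  0.32985508]
```

View pics/wrist1_ov.png

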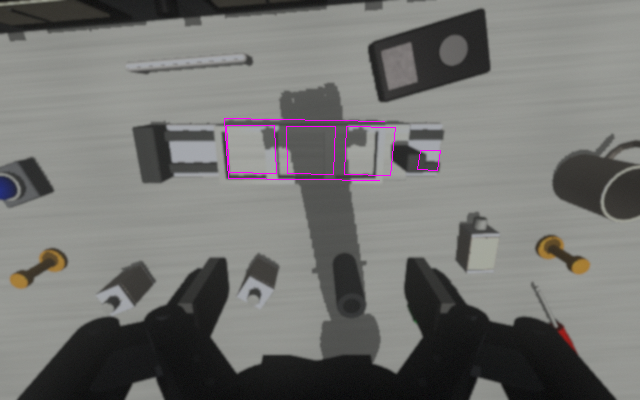

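```bash
cat > v.py <<'E'
import numpy as np,cv2
from fit import *
p=np.array([.64986094,-.04153443,.32985508])
from h import *
c=dict(vision.calibration('wrist'));T=np.eye(4);T[:3,:3]=Rn.from_euler('xyz',robot.current_eef_rot(),degrees=True).as_matrix();T[:3,3]=p
c['extrinsics']=np.linalg.inv(T@np.array(c['T_tool_cam']));CAL['wrist']=c
im=cv2.imread('pics/wrist1.png');x1,y1,s=130,105,2.4
out=[cv2.convertScaleAbs(cv2.resize(im[105:200,130:460],None,fx=s,fy=s,interpolation=cv2.INTER_CUBIC),alpha=1.6)]
v=out[0].copy()
for a,b in tf(edges_car(),.661,-.0167,-.0756):
    u=(P('wrist',np.array([a,b]))+.5-[x1,y1])*s;cv2.line(v,tuple(map(int,u[0])),tuple(map(int,u[1])),(255,0,255),1)
cv2.imwrite('pics/w_c.png',np.vstack(out+[v]))
E
python3 v.py
```

```text
(no output)
```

View pics/w_c.png

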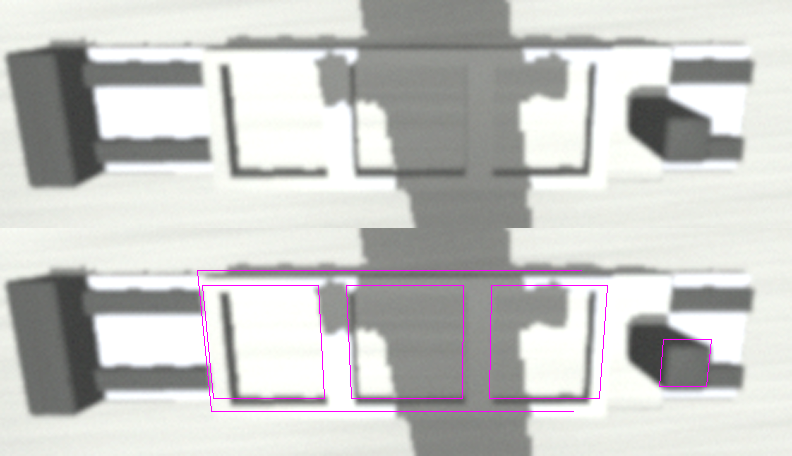

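```bash
cat > s2.py <<'E'
from h import *
import sys
yf,yw=-.04,-.0756
ax=np.array([np.cos(yf),np.sin(yf),0])
w2=np.array([.660,-.018,.034])
f3=np.array([.447,-.292,0])
def fr(t,yaw,lift,final=False):
    s,c=np.sin(np.radians(t)),np.cos(np.radians(t)); R=tool_R(yaw,-s,c); return R
t=50
def ik(g,R):return robot.inverse_kinematics(tcp(g,R),rpy(R))
g1=f3+.048*ax+[0,0,.027]
R1=fr(t,yf,0);Ra=fr(25,yf,0);R2=fr(t-90,yw,0)
xh=np.array([np.cos(yw),np.sin(yw),0])
g2=w2-.005*xh+[0,0,.048]
way=[('above',g1+[0,0,.12],Ra),('grasp',g1,R1),('liftA',g1+[0,0,.05],fr(36,yf,0)),('liftB',g1+[0,0,.2],fr(0,yf,0)),('pre',g2+[0,0,.08],R2),('put',g2,R2)]
if __name__=='__main__':
    for n,g,R in way:
        q=ik(g,R);print(n,np.round(g,3),None if q is None else np.round(q,1).tolist())
E
python3 s2.py
```

```text
above [ 0.495 -0.294  0.147] [34.7, 43.8, -22.0, 64.0, 20.7, 99.4, -78.3]
grasp [ 0.495 -0.294  0.027] [18.2, 69.9, 6.4, 40.9, 10.9, 116.5, -68.7]
liftA [ 0.495 -0.294  0.077] [30.2, 55.6, -19.0, 56.4, 23.3, 105.8, -79.1]
liftB [ 0.495 -0.294  0.227] [48.4, 23.2, -27.7, 81.4, 10.8, 78.0, -71.9]
pre [ 0.655 -0.018  0.162] [11.6, 12.5, -15.9, 117.6, 37.5, 13.0, -130.9]
put [ 0.655 -0.018  0.082] [-38.0, 24.6, 43.7, 123.4, 256.7, 12.2, 1.6]
```

```bash
python3 - <<'E'
from s2 import *
f=lambda q: None if q is None else np.round(q).astype(int).tolist()
for s in(.040,.048,.055):
  for t in(44,47,49):
    g=f3+s*ax+[0,0,.027];print('g',s,t,f(ik(g,fr(t,yf,0))))
for tl in(-36,-40,-44):
  for g,hs in(((.655,-.018,.085),(-14,-4,6)),((.55,-.25,.058),(-40,-25,-10)),((.62,-.25,.058),(-40,-25,-10)),((.52,-.18,.058),(-25,-10)),((.4,-.2,.058),(-27,)),((.6,.25,.058),(25,)),((.68,.28,.058),(25,)),((.7,-.3,.058),(-25,))):
    print(tl,g,[(h,f(ik(np.array(g),fr(tl,np.radians(h),0)))) for h in hs])
E
```

```text
g 0.04 44 [28, 64, -17, 51, 25, 110, -79]
g 0.04 47 [27, 67, -16, 47, 25, 114, -78]
g 0.04 49 [25, 68, -11, 44, 23, 116, -76]
g 0.048 44 [27, 65, -17, 48, 25, 112, -79]
g 0.048 47 [26, 68, -15, 44, 24, 115, -77]
g 0.048 49 [22, 69, -4, 42, 18, 116, -73]
g 0.055 44 [27, 66, -16, 46, 25, 112, -78]
g 0.055 47 [24, 69, -12, 42, 23, 116, -76]
g 0.055 49 [17, 70, 11, 40, 7, 116, -67]
-36 (0.655, -0.018, 0.085) [(-14, [-11, 20, 6, 118, 51, 13, -158]), (-4, [20, 22, -27, 118, 66, 14, -157]), (6, [36, 25, -40, 117, 57, 12, -134])]
-36 (0.55, -0.25, 0.058) [(-40, [48, 25, -41, 124, 89, 31, 166]), (-25, [-34, 38, 73, 129, 261, 35, -6]), (-10, [79, 34, -62, 124, 85, 17, -147])]
-36 (0.62, -0.25, 0.058) [(-40, [0, 25, 15, 116, 54, 13, -170]), (-25, [51, 30, -41, 117, 86, 22, -173]), (-10, [72, 41, -62, 115, 83, 24, -145])]
-36 (0.52, -0.18, 0.058) [(-25, [-42, 25, 65, 136, 256, 16, -2]), (-10, [74, 26, -61, 132, 100, 15, -172])]
-36 (0.4, -0.2, 0.058) [(-27, None)]
-36 (0.6, 0.25, 0.058) [(25, [17, 32, -52, 119, 89, 22, -167])]
-36 (0.68, 0.28, 0.058) [(25, [14, 41, -52, 106, 81, 28, -154])]
-36 
[... 900 characters left out ...]
, (-4, [-30, 22, 33, 126, 215, 12, 46]), (6, [-6, 20, 12, 125, 230, 14, 47])]
-44 (0.55, -0.25, 0.058) [(-40, [-16, 23, 32, 132, 142, 14, 100]), (-25, [2, 20, 22, 134, 193, 18, 71]), (-10, [58, 24, -31, 131, 202, 13, 91])]
-44 (0.62, -0.25, 0.058) [(-40, [-8, 27, 21, 122, 115, 14, 126]), (-25, [-1, 25, 22, 125, 193, 13, 67]), (-10, [35, 25, -10, 123, 219, 13, 67])]
-44 (0.52, -0.18, 0.058) [(-25, [-27, 19, 44, 142, 188, 20, 66]), (-10, [33, 16, -10, 140, 201, 20, 81])]
-44 (0.4, -0.2, 0.058) [(-27, None)]
-44 (0.6, 0.25, 0.058) [(25, [-33, 23, 11, 127, 199, 15, 70])]
-44 (0.68, 0.28, 0.058) [(25, [-41, 31, 22, 115, 231, 14, 35])]
-44 (0.7, -0.3, 0.058) [(-25, [-5, 35, 33, 112, 240, 14, 17])]
```

```bash
python3 - <<'E'
from s2 import *
f=lambda q: None if q is None else np.round(q).astype(int).tolist()
for t in(40,43):
    g1=f3+.048*ax+[0,0,.027]
    for n,g,R in(('above',g1+[0,0,.1],fr(25,yf,0)),('grasp',g1,fr(t,yf,0)),('liftA',g1+[0,0,.05],fr(t-10,yf,0)),('liftB',g1+[0,0,.25],fr(-10,yf,0))): print(t,n,f(ik(g,R)))
    for dz in(.15,.12,.1,.08,.04,0):
        print(t,dz,[(h,f(ik(g2+[0,0,dz],fr(t-90,np.radians(h),0)))) for h in(-8,-4.3,0,4)])
E
```

```text
40 above [35, 45, -22, 65, 21, 97, -79]
40 grasp [29, 62, -18, 53, 24, 106, -79]
40 liftA [33, 51, -20, 63, 22, 98, -80]
40 liftB [53, 15, -27, 86, 2, 72, -65]
40 0.15 [(-8, [22, 6, -29, 121, 75, 14, -173]), (-4.3, [53, 11, -62, 121, 81, 16, -170]), (0, [-67, 10, 74, 124, -78, 12, -15]), (4, [-47, 6, 54, 124, -76, 12, -11])]
40 0.12 [(-8, [3, 8, -10, 124, 95, 12, 166]), (-4.3, [34, 11, -41, 123, 99, 13, 170]), (0, [-57, 13, 65, 126, 258, 13, 8]), (4, [-36, 9, 43, 125, 260, 12, 13])]
40 0.1 [(-8, [-7, 10, 1, 126, 112, 11, 148]), (-4.3, [-60, 17, 67, 127, 243, 13, 16]), (0, [-48, 13, 55, 127, 243, 13, 23]), (4, [-26, 10, 33, 126, 244, 13, 28])]
40 0.08 [(-8, [-61, 22, 67, 128, 230, 13, 22]), (-4.3, [-51, 17, 56, 128, 224, 12, 36]), (0, [-29, 13, 33, 128, 218, 11, 49]), (4, [-7, 12, 11, 127, 223, 11, 51])]
40 0.04 [(-8, [-43, 21, 44, 130, 190, 15, 64]), (-4.3, [-31, 18, 33, 130, 192, 16, 68]), (0, [-10, 16, 11, 129, 191, 16, 78]), (4, [12, 17, -10, 128, 192, 15, 85])]
40 0 [(-8, [-33, 25, 33, 131, 180, 21, 73]), (-4.3, [-22, 23, 22, 131, 183, 22, 77]), (0, [-10, 22, 11, 131, 189, 23, 79
[... 430 characters left out ...]
-62, 120, 82, 20, -170]), (0, [54, 16, -61, 120, 77, 14, -160]), (4, [-36, 9, 43, 123, -74, 12, -14])]
43 0.1 [(-8, None), (-4.3, None), (0, [53, 19, -62, 122, 90, 16, -173]), (4, [61, 23, -69, 121, 89, 17, -164])]
43 0.08 [(-8, [3, 12, -10, 124, 99, 12, 162]), (-4.3, [-57, 20, 65, 126, 256, 14, 3]), (0, [-46, 16, 54, 126, 255, 14, 11]), (4, [-26, 13, 33, 125, 256, 12, 17])]
43 0.04 [(-8, [-51, 24, 55, 128, 225, 13, 28]), (-4.3, [-40, 20, 44, 128, 219, 12, 40]), (0, [-28, 18, 33, 127, 223, 14, 43]), (4, [-7, 16, 11, 127, 221, 12, 53])]
43 0 [(-8, [-33, 24, 33, 129, 185, 15, 69]), (-4.3, [-22, 22, 22, 129, 186, 16, 75]), (0, [-10, 21, 11, 128, 193, 16, 76]), (4, [2, 21, 1, 128, 199, 16, 76])]
```

```bash
python3 - <<'E'
from s2 import *
f=lambda q: None if q is None else np.round(q).astype(int).tolist()
for dz,tls in((.2,(-70,-80,-90)),(.15,(-65,-70,-80)),(.1,(-60,-65,-70)),(.04,(-55,-58,-60)),(0,(-55,-58,-60))):
    print(dz,[(tl,f(ik(g2+[0,0,dz],fr(tl,yw,0)))) for tl in tls])
g1=f3+.048*ax+[0,0,.027]
for t in (32,35): print(t,f(ik(g1,fr(t,yf,0))),f(ik(g1+[0,0,.1],fr(t,yf,0))))
E
```

```text
0.2 [(-70, [-67, 5, 66, 136, 174, 28, 89]), (-80, [-61, 21, 65, 142, 182, 51, 70]), (-90, [-57, 41, 64, 145, 177, 73, 55])]
0.15 [(-65, [-63, 14, 66, 136, 189, 27, 69]), (-70, [-60, 20, 65, 139, 189, 39, 66]), (-80, [-50, 30, 54, 143, 180, 61, 66])]
0.1 [(-60, [-42, 15, 44, 135, 184, 26, 75]), (-65, [-50, 22, 54, 138, 189, 37, 66]), (-70, [-50, 28, 54, 141, 186, 49, 64])]
0.04 [(-55, [-32, 21, 33, 133, 185, 26, 73]), (-58, [-32, 22, 33, 135, 183, 32, 74]), (-60, [-40, 27, 43, 137, 188, 37, 66])]
0 [(-55, [-31, 27, 33, 135, 187, 33, 69]), (-58, [-31, 30, 33, 136, 184, 40, 70]), (-60, [-31, 31, 32, 137, 183, 44, 70])]
32 [32, 55, -19, 63, 23, 96, -81] [32, 50, -20, 58, 22, 106, -78]
35 [31, 58, -19, 59, 23, 100, -80] [30, 52, -20, 55, 23, 109, -78]<stdin>:4: UserWarning: Gimbal lock detected. Setting third angle to zero since it is not possible to uniquely determine all angles.
```

```bash
cat > s3.py <<'E'
from s2 import *
t0=robot.current_time_s()
T=33
def go(n,g,R,line=None,**k):
    o=rpy(R)
    r=robot.move_to(tcp(g,R),o) if line is None else robot.line_to(tcp(g,R),o,velocity=line,**k)
    print(n,round(robot.current_time_s(),2),np.round(robot.current_joint_positions()).astype(int).tolist(),np.round(robot.current_contact_force(),1),r,flush=True)
    return r
if __name__=='__main__':
    Rg=fr(T,yf,0)
    go('above',g1+[0,0,.1],Rg)
    go('grasp',g1,Rg,.12,f_stop=10)
    fingers.gripper_to(0.0,60)
    print('gap',robot.current_finger_gap(),robot.current_gripper_force(),robot.current_time_s())
    go('liftA',g1+[0,0,.1],fr(T-13,yf,0),.12)
    go('liftB',g1+[0,0,.25],fr(0,yf,0),.2)
    print('gap',robot.current_finger_gap())
    snap('scene','sc3')
    im=cv2.imread('pics/sc3.png')[60:300,170:490];cv2.imwrite('pics/sc3c.png',cv2.resize(im,None,fx=2.4,fy=2.4))
E
python3 s3.py
```

```text
above 4.48 [31, 51, -20, 57, 22, 107, -78] [0.1 0.9 0.8] False
grasp 5.47 [31, 56, -20, 62, 23, 98, -81] [0.4 0.2 0.3] False
gap 0.489545567786501 62.82973229885101 5.9333
liftA 6.92 [37, 41, -23, 71, 20, 91, -79] [-0.  -0.3 -3. ] False
liftB 7.82 [48, 22, -28, 76, 10, 84, -71] [-0.9 -0.3 -3.8] False
gap 0.4950711278054641
```

```bash
cat > s4.py <<'E'
from s3 import *
go('pre',g2+[0,0,.13],fr(-63,yw,0))
print('gap',robot.current_finger_gap())
snap('scene','sc4')
im=cv2.imread('pics/sc4.png')[60:300,170:490];cv2.imwrite('pics/sc4c.png',cv2.resize(im,None,fx=2.4,fy=2.4))
E
python3 s4.py
```

```text
pre 10.29 [-34, 10, 33, 135, 174, 26, 88] [ 0.6 -0.8 -1.6] False
gap 0.4935148086597569
```

View pics/sc4c.png

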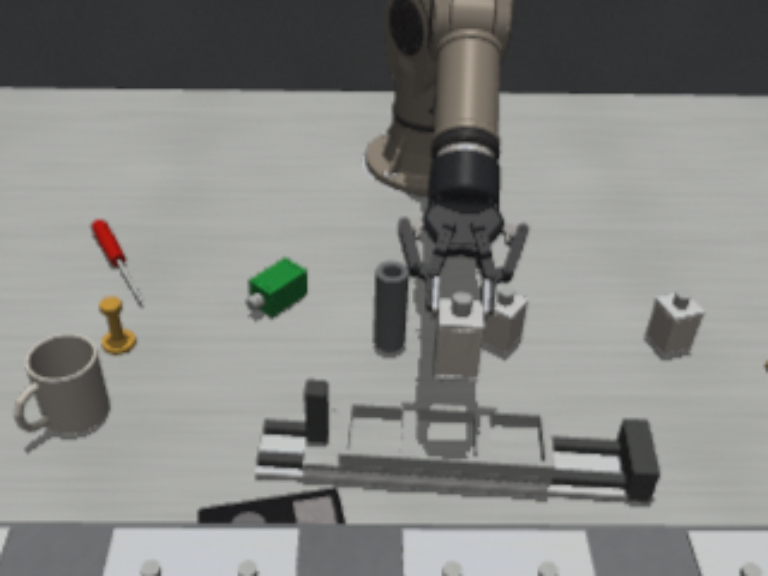

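```bash
cat > s5.py <<'E'
from s3 import *
R=fr(T-90,yw,0)
go('low',g2+[0,0,.03],R,.12)
r=go('touch',g2+[0,0,-.005],R,.03,f_stop=4)
print(np.array(robot.current_tool_pos())-tcp(g2,R))
E
python3 s5.py; python3 - <<'E'
from h import *
im=snap('scene','sc5')[150:290,250:450];cv2.imwrite('pics/sc5c.png',cv2.resize(im[:,:,::-1],None,fx=3.5,fy=3.5,interpolation=cv2.INTER_CUBIC))
E
```

```text
low 11.32 [-27, 22, 27, 135, 181, 32, 77] [-0.2  0.7 -2.3] False
touch 12.15 [-26, 27, 26, 135, 181, 36, 76] [0.4 0.5 4.1] True
[ 2.46972766e-05 -1.21282971e-04  4.28941750e-03]
```

View pics/sc5c.png

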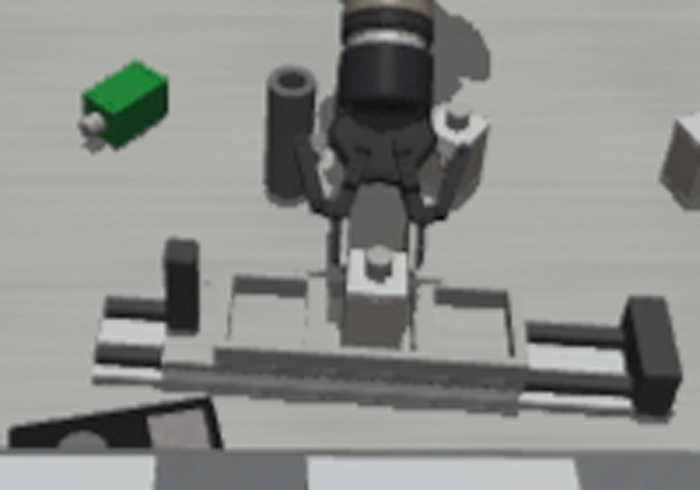

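```bash
cat > s6.py <<'E'
from s3 import *
def down(h): return tool_R(h,0,1)
def nearest(h0,opts):
    """pick heading whose IK is shortest in j7 / most central"""
    return opts
def pick(f,heads,s=.05):
    best=None
    for h in heads:
        q=ik(np.array([f[0],f[1],.25]),down(h))
        if q is not None and abs(q[4])<60:
            c=abs(q[6])
            if best is None or c<best[0]: best=(c,h)
    return best[1]
if __name__=='__main__':
    R=fr(T-90,yw,0)
    fingers.gripper_to(.66); robot.pause(.2)
    print('gap',robot.current_finger_gap(),robot.current_contact_force())
    go('back',g2-.03*xh+[0,0,.13],fr(-63,yw,0),.15)
    fB=np.array([.4525,.0677]); yB=np.radians(-38.6)
    for k in range(-2,2):
        for nm,f,h in(('B',fB,yB+k*np.pi/2),('A',(.4553,.2885),np.radians(18.6)+k*np.pi/2),('w1',(.6541,-.0958),yw+k*np.pi/2),('w3',(.6659,.0598),yw+k*np.pi/2)):
            q=ik(np.array([*f,.25]),down(h));print(nm,k,None if q is None else np.round(q).astype(int).tolist())
E
python3 s6.py
```

```text
gap 0.6594842162604624 [ 0.1726167  -0.61168112 -0.34354998]
back 13.72 [-37, 7, 34, 139, 170, 27, 92] [-0.5  0.4  0.3] False
B -2 [41, 14, -62, 96, 12, 78, 29]
A -2 [-68, 19, 46, 87, -14, 79, 87]
w1 -2 [36, 43, -62, 62, 37, 93, 71]
w3 -2 [22, 44, -62, 61, 38, 94, 57]
B -1 [-54, 7, 48, 99, -6, 76, 137]
A -1 [-61, 18, 36, 87, -10, 79, 174]
w1 -1 [22, 34, -27, 63, 15, 87, 173]
w3 -1 [1, 33, -15, 62, 8, 86, 164]
B 0 [-67, 10, 64, 99, -9, 77, -129]
A 0 [-66, 19, 43, 87, -13, 79, -94]
w1 0 [0, 31, 11, 64, -6, 85, -84]
w3 0 [-19, 33, 22, 63, -12, 86, -94]
B 1 [41, 14, -62, 96, 12, 78, -61]
A 1 [8, 27, -62, 84, 24, 83, -35]
w1 1 [36, 43, -62, 62, 37, 93, -19]
w3 1 [22, 44, -62, 61, 38, 94, -33]
```

```bash
cat > s7.py <<'E'
from s6 import *
def place(f,hf,w,hw):
    Rf,Rw=down(hf),down(hw)
    go('above',np.array([*f,.2]),Rf)
    fingers.gripper_to(1.0)
    if go('down',np.array([*f,.05]),Rf,.15,f_stop=8): print('CONTACT');sys.exit()
    fingers.gripper_to(0.0,60); gap=robot.current_finger_gap(); print('gap',gap)
    if not .4<gap<.6: sys.exit()
    go('lift',np.array([*f,.215]),Rf,.2)
    go('pre',np.array([*w,.215]),Rw)
    go('low',np.array([*w,.104]),Rw,.15)
    r=go('touch',np.array([*w,.079]),Rw,.03,f_stop=4)
    print('z err',robot.current_tool_pos()[2]-tcp([*w,.084],Rw)[2], 'gap',robot.current_finger_gap())
    return r
def release(w,hw):
    fingers.gripper_to(.75)
    go('up',np.array([*w,.215]),down(hw),.2)
if __name__=='__main__':
    w=(.6541,-.0958);h=yw+np.pi/2
    if place((.4525,.0677),np.radians(51.4),w,h): release(w,h)
E
python3 s7.py
```

```text
above 16.03 [40, 17, -62, 101, 15, 71, -64] [-0.3 -0.5 -0.7] False
down 17.59 [32, 28, -54, 112, 28, 54, -75] [ 0.7  0.1 -0.4] False
gap 0.495483829001102
lift 19.04 [41, 16, -62, 100, 15, 73, -63] [-0.1  0.  -3.5] False
pre 20.06 [37, 43, -60, 66, 36, 89, -20] [-0.4  0.9 -3.3] False
low 20.95 [38, 48, -58, 76, 40, 77, -23] [-0.4  0.7 -3.6] False
touch 21.57 [38, 49, -57, 77, 41, 76, -24] [-0.  -0.5  3.8] True
z err 0.0009550890777377669 gap 0.49724066511075266
up 22.73 [37, 43, -60, 66, 36, 89, -20] [ 0.2 -0.2 -0.5] False
```

Fuse B sits in well1 (z within 1 mm). Now fuse A into well3, then check with a picture.

```bash
cat > s8.py <<'E'
from s7 import *
w=(.6659,.0598);h=yw+np.pi/2
if place((.4553,.2885),np.radians(108.6),w,h):
    release(w,h)
    robot.move_to([.58,-.25,.3],rpy(down(h)))
    print(robot.current_time_s())
    a=snap('top','top8')[135:180,230:340];b=snap('scene','sc8')[190:290,260:460]
    r=lambda i:cv2.resize(i[:,:,::-1],(700,int(700*i.shape[0]/i.shape[1])),interpolation=cv2.INTER_CUBIC)
    v=np.vstack([r(a),r(b)]);cv2.imwrite('pics/v8.png',cv2.resize(v,None,fx=.9,fy=.9));print(v.shape)
E
python3 s8.py
```

```text
above 24.32 [12, 33, -70, 89, 32, 80, -42] [-0.6 -0.7  0.3] False
down 25.82 [8, 42, -62, 100, 41, 64, -49] [ 0.   1.3 -0.4] False
gap 0.4988387293624755
lift 27.26 [11, 32, -68, 88, 30, 81, -40] [-0.2 -0.7 -3.6] False
pre 28.44 [22, 43, -58, 65, 35, 89, -32] [-0.2  0.8 -2. ] False
low 29.33 [23, 48, -55, 74, 38, 77, -36] [-0.  -0.2 -2.7] False
touch 29.97 [23, 49, -55, 75, 39, 75, -36] [-0.7 -0.4  4.8] True
z err 0.000923914934628331 gap 0.4992712725371902
up 31.12 [22, 43, -57, 65, 35, 89, -32] [-0.4 -0.5 -0.1] False
32.375
(636, 700, 3)
```

View pics/v8.png

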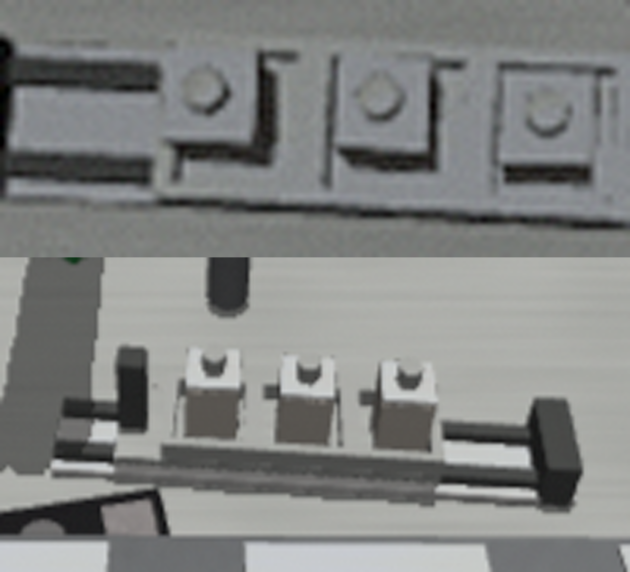

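```bash
cat > s9.py <<'E'
from s7 import *
h=yw+np.pi/2; R=down(h); d=np.array([-np.sin(yw),np.cos(yw),0])
p=np.array([.660,-.018,0])-.144*d
go('above',p+[0,0,.19],R); fingers.gripper_to(.8)
if go('down',p+[0,0,.095],R,.12,f_stop=8): print('CONTACT');sys.exit()
fingers.gripper_to(0.0,25); print('gap',robot.current_finger_gap(),robot.current_contact_force())
p0=np.array(robot.current_tool_pos())
r=robot.line_to((p0+.13*d).tolist(),velocity=.04,f_stop=25)
p1=np.array(robot.current_tool_pos());print(r,(p1-p0)@d,robot.current_contact_force(),robot.current_finger_gap(),robot.current_time_s())
a=snap('top','top9')[130:185,210:350];b=snap('scene','sc9')[190:290,260:460]
q=lambda i:cv2.resize(i[:,:,::-1],(700,int(700*i.shape[0]/i.shape[1])),interpolation=cv2.INTER_CUBIC)
cv2.imwrite('pics/v9.png',cv2.resize(np.vstack([q(a),q(b)]),None,fx=.9,fy=.9))
E
python3 s9.py
```

```text
above 33.15 [42, 44, -58, 67, 36, 86, -14] [ 0.7 -0.6  1. ] False
down 34.32 [42, 48, -56, 75, 40, 77, -17] [-0.9  0.2  0.4] False
gap 0.27039823201461294 [-4.35702909  0.41035761  6.16128697]
True 0.08500667747709682 [ 0.11157615 -1.22806676  3.05460069] 0.2739038153740009 37.0833
```

```bash
ls -la pics/v9.png
```

```text
-rw-r--r-- 1 agent agent 342999 Nov 29 23:42 pics/v9.png
```

```bash
cat > s10.py <<'E'
from s7 import *
h=yw+np.pi/2; R=down(h); d=np.array([-np.sin(yw),np.cos(yw),0])
p0=np.array(robot.current_tool_pos())
r=robot.line_to((p0+.02*d).tolist(),velocity=.02,f_stop=20)
p1=np.array(robot.current_tool_pos());print(r,(p1-p0)@d,robot.current_contact_force(),robot.current_finger_gap())
fingers.gripper_to(.6); 
p=p1.copy();p[2]+=.12
robot.line_to(p.tolist(),velocity=.15)
robot.move_to([.55,-.25,.32],rpy(R)); print(robot.current_time_s(),robot.current_contact_force())
a=snap('top','top10')[130:185,210:350];b=snap('scene','sc10')[190:290,260:460]
q=lambda i:cv2.resize(i[:,:,::-1],(700,int(700*i.shape[0]/i.shape[1])),interpolation=cv2.INTER_CUBIC)
cv2.imwrite('pics/v10.png',cv2.resize(np.vstack([q(a),q(b)]),None,fx=.9,fy=.9))
E
python3 s10.py
```

```text
True -1.5967075011559747e-05 [ 0.34327096 -0.81465359  4.1371334 ] 0.27126574236895085
40.2333 [0.25263807 0.86214083 0.10901756]
```

View pics/v10.png

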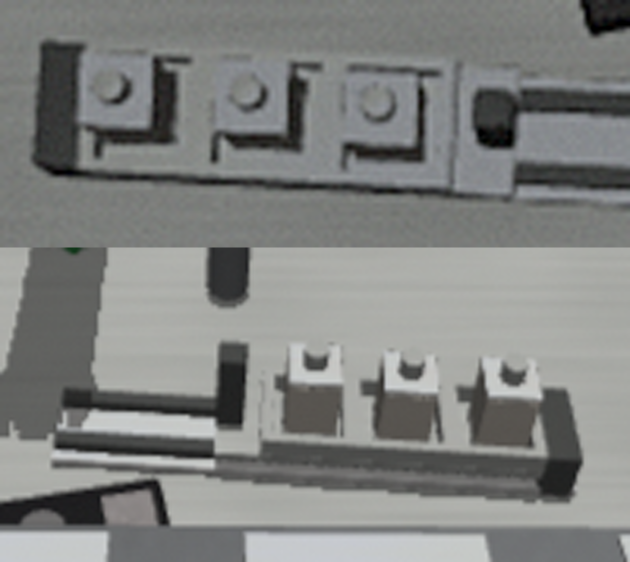

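```bash
python3 -c "
from h import *
print(workorder.close_job(),robot.current_time_s())"
```

```text
the job is handed in; nothing more can be done
the job is handed in; nothing more can be done
```

The job is handed in. The last picture before that showed all three fuses upright, stud up, one in each well, and the carriage against the stop. A second push moved it no further. The clock read about 40 s, and the hand-in returned no pass or fail.

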